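# Clear the cutter bench and hold the die latch open

## Robot

A 7-joint arm with a two-finger parallel gripper is mounted at the origin on the work surface. World frame = base frame: x ahead of the robot, y to its left, z up, the work surface at z = 0. Lengths are in m, angles in rad, forces in N, time in s.
With the tool pointing down it reaches from about 0.4 to 0.875 m from the base axis. Payload 19.3 kg.
Tool frame: the origin (TCP) lies at the very end of the fingers, on their centre line; the grasp point (between the pads) lies 19 mm behind it; z points along the fingers, y is the line along which they close (so a half turn about z gives the same grasp; the last joint's range is limited). The gripper opens to 85 mm and grips with 20 to 120 N. Pads are 22 mm wide; open, the fingers measure 114 mm over their backs; the gripper's body (76 mm by 85 mm) begins 54 mm behind the grasp point. The pads swing forward as they close: fully open they stand 13 mm farther back than shut.
Start: joints at [-1.4, 0.521, -0.036, 1.599, 0.021, 1.021, -0.113], TCP at [0.149, 0.607, 0.231] pointing down, gripper open.
Joint ranges: [-2.91, 2.91], [-0.3, 2.13], [-1.5, 1.42], [0.17, 2.43], [-1.26, 4.41], [0.16, 1.93], [-2.52, 2.52]. Speed limits (rad/s): [1.89, 1.89, 2.39, 2.39, 3.01, 3.01, 3.01].

## Interface

Orientations are given as a rotation vector (axis times angle).
In Python, from workcell import ctrl, read_camera, calibration, find_in gives the robot as it stands. Calls block until the motion is done:
- ctrl.move_ptp(position, orientation): joint-space move of the TCP to a pose.
- ctrl.move_linear(position, rotation=None, rate=0.15): straight line of the TCP; rotation=None keeps the orientation; rate is the mean speed in m/s.
- ctrl.goto_joints(angles): joint-space move.
- ctrl.gripper_open() and ctrl.close_gripper(): open the fingers fully, or close them until they stop; the grip force is fixed at half the most.
- ctrl.hold(seconds).
- ctrl.inverse_kinematics(position, orientation): joint angles nearest the present ones, or None.
- read_camera(name): name is "scene" or "side" or "wrist"; returns the picture (384x512x3 uint8, red, green, blue); there is no depth.
- calibration(name): a dict with "K" (3x3 intrinsics, pixels), "R" (3x3) and "t" (3): a world point X has camera coordinates R X + t. Camera axes: x right, y down, z forward; pixel columns grow to the right and rows downward; lengths in m; the calibration is good to about 2 mm. A picture is of the moment at which its call begins: read the wrist's pose just before it. calibration takes no time and is no camera call; for the wrist camera it gives the pose at the moment of the call.
A pose or a line that the arm cannot do raises ctrl.Unreachable and nothing moves.
- ctrl.job_done(): hands the job in; it is judged then, once.
Trained networks look in the newest picture that a camera, given by its name, has taken for a name from the list of things; names that differ only in an ending like _2 or _b are one class to them, and where a whole thing is asked for, a point or a joint stands for the part that bears it (a point fixed in the world has none). Each returns a list of dicts, best first, with "confidence" (0 to 1); they miss things now and then, are a little off and sometimes report something else, mostly with a low value. They report only what shows in the picture. A call takes as long as a camera call.
- find_in(thing, camera): "at" ([x, y, z] in m, in the coordinates of the camera as it stood for that picture, good to about 4 mm: the middle of the surface that is visible of it).
Readings, each from a call of its own:
- ctrl.read_t(): time.
- ctrl.read_joint_positions(): joint angles.
- ctrl.read_joint_velocities(): joint speeds.
- ctrl.read_joint_efforts(): joint torques, N m.
- ctrl.read_ee_pos(): TCP position.
- ctrl.read_tcp_rot(): TCP orientation.
- ctrl.read_force(): force on the tool from outside, world axes, zero at the start.
- ctrl.read_moment(): the same for the moment, N m.
- ctrl.read_gripper_width(): finger opening in m.
- ctrl.read_grasp_force(): force on a finger pad.
Only numpy, scipy, OpenCV 4.12 (cv2) and the standard library are available. Lean on these libraries where they do the work, as an engineer would, in place of code of your own. Each camera call takes 0.05 s, during which the arm holds its last target. There are 200 camera calls.

## Task

We are about to change the cutting die. First clear the cut specimens off the bench by type: lay the yellow dumbbell flat in the blue tray and put both black pucks in the orange tray. Then swing the red latch arm of the die holder forward by its black upright handle, against its spring, fully to its stop, and finish while still holding it there, since I will lift the die out while you hold; leave the jar, the brush and the brass weight where they are.

Things in the scene. Friction and masses are not known exactly. Their poses are not given: they have to be found in the camera images.
- dumbbell: Loose yellow rigid plastic dumbbell test specimen lying flat on the bench: 90 mm long along its own x, 8 mm thick, end tabs 24 mm long and 18 mm wide, middle part 42 mm long and 10 mm wide. 14 to 25 g. Origin: centre of its underside.
- puck_a: Loose black round test puck, 30 mm diameter, 15 mm tall, standing flat on the bench, z along its axis. 13 to 22 g. Origin: centre of its underside.
- puck_b: The second black puck, the same as puck_a.
- blue_tray: Blue open tray fixed to the bench, for dumbbells: outside 110 mm along its x, 150 mm along its y, 30 mm high; walls and floor 4 mm thick. Origin: centre of its underside, on the bench. It may stand where the orange one stands and vice versa.
- orange_tray: Orange open tray fixed to the bench, for pucks: same size and origin as the blue tray.
- holder: Die holder fixed to the bench: cream base plate 170 mm along its x, 110 mm along its y, 12 mm thick, with a steel die 55 x 70 mm (top 26 mm above the bench, brass blades to 29 mm) on its +x half and the latch pivot 20 mm to the -x side of its centre. Origin: centre of its underside. Its x points away from the robot, give or take 15 degrees.
- pivot (a point): Point on the vertical pivot axis of the latch arm, 42 mm above the bench, level with the top of the red arm.
- handle (a point): Point on the axis of the latch arm's black upright handle: a round post of 16 mm diameter that stands up from the free end of the red arm, from 41 to 103 mm above the bench; this point is 80 mm above the bench and 100 mm from the pivot axis. It moves with the arm.
- latch (a joint): Angle of the red latch arm about its vertical pivot: 0 at rest (arm pointing to the holder's -y side and back to the robot, 125 degrees clockwise from the holder's x), growing counter-clockwise seen from above, carrying the handle away from the robot, to the stop at 1.05 rad. A spring returns it to 0: 2.5 N at the handle at rest, 8 N at the stop. Arm 30 to 42 mm above the bench.
- jar: Bystander: closed sample jar with white cap, 70 mm diameter, 80 mm tall. Origin: centre of its underside.
- bench_brush: Bystander: flat hand brush with wooden handle lying on the bench beyond the work, 200 mm long along its x (bristles to +x), 42 mm wide, 20 mm tall. Origin: middle of its length, on the bench.
- weight: Bystander: brass weight with a knob, 40 mm diameter, 42 mm tall. Origin: centre of its underside.

How it is judged:
By the outcome, as a careful person would: the job done as asked, in the order asked, and still so for the second after the job is handed in, while the arm keeps its last pose, push and grip.
It also fails if it takes over 72 s, if anything falls off the work surface, if the arm or the gripper's body presses on something with over 40 N, if the wrist force passes 120 N, or if a joint passes its speed limit or range.

## Working session

There is one attempt and no reset: what is moved stays moved. The work goes in short steps, each a Python script; the robot and the scene stay as the last script left them, time stands still between calls to the robot, and variables do not carry over. Pictures are saved under pics/ and viewed, at most 10 in all, crops included, and the job is handed in when it is done.

```bash
ls; mkdir -p pics; cat > h.py <<'E'
import numpy as np, cv2
from scipy.spatial.transform import Rotation as Ro
from workcell import ctrl, read_camera, calibration, find_in
def snap(c,name=None):
    cal=calibration(c); im=read_camera(c)
    if name: cv2.imwrite('pics/'+name+'.png',im[:,:,::-1])
    return im,cal
def w(cal,p): return np.array(cal['R']).T@(np.array(p)-np.array(cal['t']))
def ray(cal,u,v,z):
    R=np.array(cal['R']);t=np.array(cal['t']);c=-R.T@t
    d=R.T@np.linalg.inv(np.array(cal['K']))@np.array([u,v,1.]);return c+d*(z-c[2])/d[2]
def down(yaw): # tool y (closing line) at angle yaw from world y ; z down
    # x=(c,s), y=(s,-c), z=-1
    c,s=np.cos(yaw),np.sin(yaw)
    return Ro.from_matrix(np.array([[c,s,0],[s,-c,0],[0,0,-1.]])).as_rotvec()
E
python3 - <<'E'
from h import *
print(ctrl.read_t(),ctrl.read_tcp_rot())
for c in ['scene','side']:
    im,cal=snap(c,c+'0')
    print(c,np.round(-np.array(cal['R']).T@cal['t'],3))
    for n in ['dumbbell','puck_a','blue_tray','orange_tray','holder','handle','jar','bench_brush','weight']:
        for d in find_in(n,c)[:3]: print(n,round(d['confidence'],2),np.round(w(cal,d['at']),3))
E
```

```text
pics
0.0 [-3.77395641e-01 -3.11881444e+00  1.72272427e-03]
scene [ 1.069 -0.339  0.569]
dumbbell 0.5 [0.565 0.042 0.007]
dumbbell 0.26 [ 0.52  -0.219  0.02 ]
puck_a 0.75 [0.672 0.006 0.016]
puck_a 0.7 [ 0.468 -0.254  0.037]
puck_a 0.49 [0.461 0.051 0.012]
blue_tray 0.56 [0.435 0.254 0.008]
orange_tray 0.89 [0.602 0.247 0.006]
holder 0.79 [ 0.519 -0.217  0.018]
handle 0.79 [ 0.469 -0.254  0.037]
jar 0.67 [0.773 0.149 0.058]
bench_brush 0.68 [ 0.763 -0.111  0.015]
weight 0.63 [ 0.381 -0.114  0.019]
side [0.329 0.559 0.671]
dumbbell 0.67 [ 0.471 -0.231  0.041]
dumbbell 0.62 [0.556 0.055 0.008]
puck_a 0.68 [0.455 0.062 0.014]
puck_a 0.62 [0.668 0.019 0.018]
blue_tray 0.91 [0.445 0.252 0.005]
orange_tray 0.83 [ 0.606  0.25  -0.002]
holder 0.59 [ 0.485 -0.187  0.01 ]
handle 0.97 [ 0.471 -0.234  0.042]
jar 0.89 [0.746 0.182 0.063]
jar 0.39 [0.603 0.252 0.005]
bench_brush 0.8 [ 0.753 -0.086  0.018]
weight 0.77 [ 0.372 -0.106  0.025]
```

View pics/scene0.png

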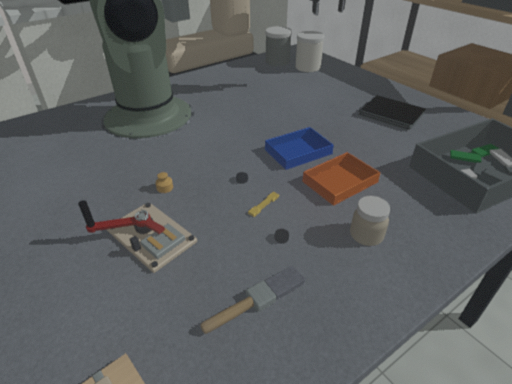

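View pics/side0.png

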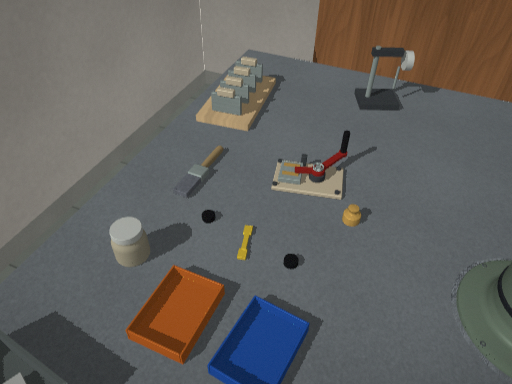

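The pictures show the yellow dumbbell at scene (264,204) / side (246,242), and the pucks at scene (242,177) and (282,236). The blue tray is nearer the robot and the orange one beyond it. The black handle rises from about (90,226) to (84,204) in the scene view. Next I'll measure by colour.

```bash
cat > m.py <<'E'
from h import *
def blob(im,lo,hi,near):
    hsv=cv2.cvtColor(im,cv2.COLOR_RGB2HSV); m=cv2.inRange(hsv,lo,hi)
    cs,_=cv2.findContours(m,cv2.RETR_EXTERNAL,cv2.CHAIN_APPROX_NONE)
    cs=[c for c in cs if cv2.contourArea(c)>15]
    return min(cs,key=lambda c:abs(cv2.pointPolygonTest(c,near,True)) if cv2.pointPolygonTest(c,near,False)<0 else 0)
def rect(cal,c,z):
    P=np.array([ray(cal,u,v,z)[:2] for u,v in c[:,0,:]],np.float32)
    (x,y),s,a=cv2.minAreaRect(P*1000)
    if s[0]<s[1]: s=s[::-1];a+=90
    return np.round([x/1000,y/1000],4),np.round(s,1),round(a%180,1)
E
python3 - <<'E'
from m import *
Y=((20,120,90),(34,255,255));O=((5,150,90),(16,255,255));B=((108,140,50),(130,255,255));K=((0,0,0),(180,255,42))
for c,q in [('scene',dict(d=(264,204),b=(300,150),o=(341,178),p1=(242,177),p2=(282,236))),('side',dict(d=(246,242),b=(260,345),o=(178,312),p1=(291,261),p2=(208,216)))]:
    im=cv2.cvtColor(cv2.imread(f'pics/{c}0.png'),cv2.COLOR_BGR2RGB);cal=calibration(c)
    print(c)
    for k,col,z in [('d',Y,.005),('b',B,.03),('o',O,.03),('p1',K,.0075),('p2',K,.0075)]:
        try: print(k,*rect(cal,blob(im,*col,q[k]),z))
        except Exception as e: print(k,e)
    # handle line: triangulate below
S=calibration('scene');D=calibration('side')
def tri(a,b):
    P=[np.array(k['K'])@np.c_[k['R'],k['t']] for k in (S,D)]
    X=cv2.triangulatePoints(*P,np.float64(a),np.float64(b)).ravel();return np.round(X[:3]/X[3],4)
print('handle top',tri((84,203),(347,133)),'pivot',tri((142,214),(319,167)))
import cv2
a=cv2.imread('pics/scene0.png')[190:275,70:205];b=cv2.imread('pics/side0.png')[125:205,265:365]
cv2.imwrite('pics/crop.png',np.vstack([cv2.resize(a,(480,300),interpolation=2),cv2.resize(b,(480,300),interpolation=2)]))
E
```

```text
scene
d [0.563  0.0438] [85.7 17. ] 103.3
b [0.4572 0.2366] [163.4 136.6] 83.1
o [0.6142 0.2329] [166.7 125.1] 89.3
p1 [-0.0607 -0.0206] [140.8  39.1] 44.9
p2 [0.4427 0.6456] [160.5 123.3] 17.1
side
d [0.5626 0.0449] [95.1 18.3] 103.8
b [0.4395 0.2574] [159.  113.3] 83.0
o [0.5982 0.2533] [159.6 118.9] 89.0
p1 [0.4549 0.0557] [35.8 28.5] 110.3
p2 [0.6677 0.0125] [37.7 27. ] 117.4
handle top [ 0.4432 -0.2994  0.0986] pivot [ 0.4805 -0.2076  0.0471]
```

View pics/crop.png

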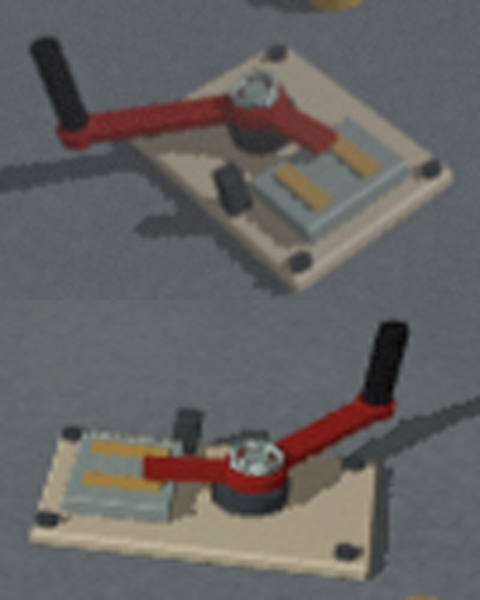

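The crops show the red arm at rest, with the black handle upright at its free end; the pivot hub is at scene (142,214). Next I'll fit the trays by silhouette and check IK for the grasp yaws. Then I'll move above the dumbbell and take a wrist look.

```bash
cat >> h.py <<'E'
def yawdown(p,ax): # tool closing line at angle ax (deg); choose half turn with j7 nearest present/mid
    q0=np.array(ctrl.read_joint_positions());best=None
    for k in (90,-90):
        r=down(np.radians(ax+k)); q=ctrl.inverse_kinematics(list(p),list(r))
        if q is None: continue
        c=np.abs(np.array(q)-q0).max()+0.3*abs(q[6])
        if best is None or c<best[0]: best=(c,r,q)
    return best[1]
E
python3 - <<'E'
from m import *
from scipy.optimize import minimize
cams={c:(cv2.cvtColor(cv2.imread(f'pics/{c}0.png'),cv2.COLOR_BGR2RGB),calibration(c)) for c in('scene','side')}
def fit(lo,hi,near,x0):
    ms={}
    for c,(im,cal) in cams.items():
        m=np.zeros(im.shape[:2],np.uint8);cv2.drawContours(m,[cv2.convexHull(blob(im,lo,hi,near[c]))],-1,1,-1);ms[c]=m
    def cost(p):
        s,k=np.sin(p[2]),np.cos(p[2]);L=0
        X=np.array([[p[0]+a*.055*k-b*.075*s,p[1]+a*.055*s+b*.075*k,z] for a in(-1,1) for b in(-1,1) for z in(0,.03)])
        for c,(im,cal) in cams.items():
            u=cv2.projectPoints(X,cv2.Rodrigues(np.array(cal['R']))[0],np.array(cal['t']),np.array(cal['K']),None)[0]
            h=cv2.convexHull((u*16).astype(np.int32));r=np.zeros_like(ms[c]);cv2.fillConvexPoly(r,h,1,shift=4)
            L+=1-(r&ms[c]).sum()/(r|ms[c]).sum()
        return L
    r=minimize(cost,x0,method='Nelder-Mead',options=dict(initial_simplex=np.array(x0)+np.vstack([np.zeros(3),np.diag([.01,.01,.1])])))
    print(np.round(r.x,4),r.fun)
fit((108,140,50),(130,255,255),dict(scene=(300,150),side=(260,345)),[.448,.247,-.12])
fit((5,150,90),(16,255,255),dict(scene=(341,178),side=(178,312)),[.606,.243,-.02])
p=[.545,.04,.30]
r=yawdown(p,13.5); ctrl.move_ptp(p,list(r)); print(ctrl.read_t(),ctrl.read_joint_positions())
im,cal=snap('wrist','w1')
print('cam',-np.array(cal['R']).T@cal['t'])
for n in ['dumbbell','puck_a']:
    for d in find_in(n,'wrist')[:3]: print(n,round(d['confidence'],2),np.round(w(cal,d['at']),3))
np.savez('w1.npz',**{k:np.array(v) for k,v in cal.items()})
E
```

```text
[ 0.4406  0.252  -0.1143] 0.11909740850488892
[ 0.6029  0.2481 -0.0116] 0.1742807477789019
3.4667 [-0.61082397  0.37096368  0.57703811  1.74470446 -0.22478229  1.09259217
  0.27674769]
cam [0.52847297 0.11053112 0.44235034]
dumbbell 0.56 [0.562 0.048 0.008]
puck_a 0.97 [0.458 0.055 0.013]
puck_a 0.94 [0.659 0.011 0.018]
```

View pics/w1.png

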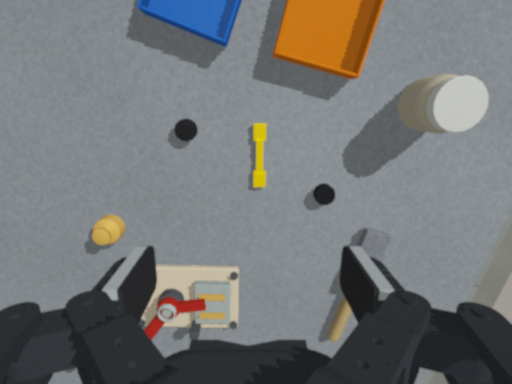

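The wrist view shows the dumbbell at (260,155), the pucks at (186,130) and (324,194), and the near rims of both trays at the top of the frame.

```bash
python3 - <<'E'
from m import *
im=cv2.cvtColor(cv2.imread('pics/w1.png'),cv2.COLOR_BGR2RGB);cal=dict(np.load('w1.npz'))
print('d',*rect(cal,blob(im,(22,120,90),(34,255,255),(260,155)),.008))
for n in((186,130),(324,194)): print('p',*rect(cal,blob(im,(0,0,0),(180,255,45),n),.013))
for t in ((226,44),(139,14),(277,54),(357,76)): print(t,np.round(ray(cal,*t,.03),3))
def cor(x,y,a):
  return [np.round((x+np.cos(a)*i*.055+np.sin(a)*.075,y+np.sin(a)*i*.055-np.cos(a)*.075),3) for i in(1,-1)]
print(cor(.4406,.252,-.1143),cor(.6029,.2481,-.0116))
E
```

```text
d [0.5605 0.0443] [90.  17.2] 103.9
p [0.454  0.0561] [26.4 24.9] 56.9
p [0.6631 0.0135] [29. 25.] 149.7
(226, 44) [0.487 0.17  0.03 ]
(139, 14) [0.38  0.177 0.03 ]
(277, 54) [0.549 0.174 0.03 ]
(357, 76) [0.652 0.173 0.03 ]
[array([0.487, 0.171]), array([0.377, 0.184])] [array([0.657, 0.172]), array([0.547, 0.174])]
```

```bash
cat > go.py <<'E'
from h import *
def pick(x,y,ax,z):
    r=yawdown([x,y,.08],ax)
    ctrl.move_ptp([x,y,.08],list(r)); ctrl.move_linear([x,y,z],rate=.12); ctrl.close_gripper()
    print('w',ctrl.read_gripper_width(),'F',ctrl.read_grasp_force(),ctrl.read_t(),ctrl.read_force())
    ctrl.move_linear([x,y,.12],rate=.2); print('w',ctrl.read_gripper_width())
def place(x,y,ax,z):
    r=yawdown([x,y,.12],ax)
    ctrl.move_ptp([x,y,.12],list(r)); ctrl.move_linear([x,y,z],rate=.12); print(ctrl.read_force(),ctrl.read_ee_pos()); ctrl.gripper_open()
    ctrl.move_linear([x,y,.12],rate=.25); print(ctrl.read_t())
E
python3 - <<'E'
from go import *
pick(.5610,.0443,13.9,.003)
place(.4406,.252,46.5,.009)
pick(.4543,.0558,0,.004)
E
```

```text
w 0.007203748991861092 F 58.84001970291138 5.9833 [-1.11521354  0.12838641  6.34135782]
w 0.006995725276752525
[ 0.1802588   0.49885276 -1.11272343] [0.44093189 0.25210039 0.00954408]
10.0667
w 0.027229812940804298 F 58.01733076572418 12.25 [-3.41108846  1.0556893  15.73092834]
w 0.02697814687251442
```

```bash
python3 - <<'E'
from go import *
place(.6029-.027,.248,89.3,.010)
pick(.6640,.0130,0,.006)
place(.6029+.027,.2475,89.3,.012)
ctrl.move_ptp([.46,-.05,.25],list(yawdown([.46,-.05,.25],-22))); print(ctrl.read_joint_positions(),ctrl.read_t())
a,_=snap('scene','s2');b,_=snap('side')
cv2.imwrite('pics/chk.png',np.vstack([cv2.resize(a[110:270,220:420],(640,300))[:,:,::-1],cv2.resize(b[255:384,110:330],(640,300))[:,:,::-1]]))
E
```

```text
[ 0.74049039  0.18410325 -0.04577077] [0.57626515 0.24809408 0.01047713]
16.1583
w 0.026911687743526137 F 58.43111872673035 18.5167 [-3.24462339  1.11372207  8.99436359]
w 0.026813299222044805
[-0.00540486 -1.01815555 -0.05070894] [0.63026404 0.24752789 0.01237367]
22.4083
[-0.61450483  0.30377649  0.74066241  2.01320754 -0.25626547  0.91748907
 -0.12035084] 23.7833
```

View pics/chk.png

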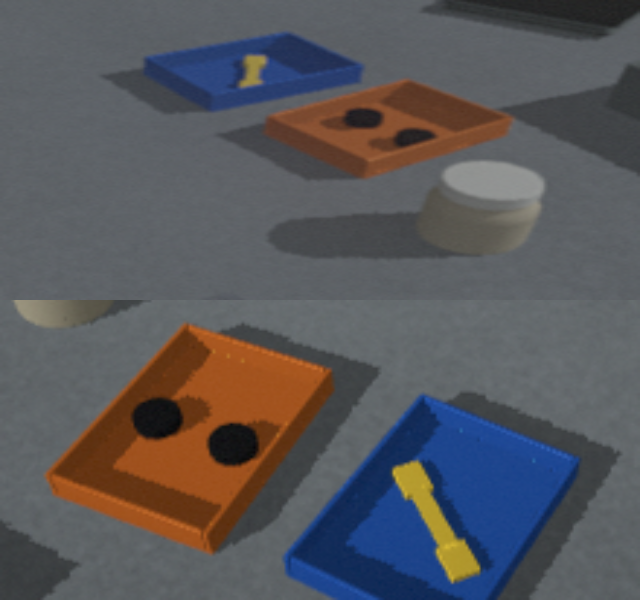

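Both trays look right: the dumbbell lies flat in the blue one and both pucks are in the orange one. Next is the latch. I'll cross-check the pivot and plan the arc.

```bash
python3 - <<'E'
from m import *
cal=dict(np.load('w1.npz')); print('hub w1',ray(cal,167,312,.045))
im,cal=snap('wrist','w2'); 
for n in ['handle','pivot','latch']:
    for d in find_in(n,'wrist')[:2]: print(n,round(d['confidence'],2),np.round(w(cal,d['at']),3))
np.savez('w2.npz',**{k:np.array(v) for k,v in cal.items()})
C=np.array([.4805,-.2076])
for k in(90,-90):
    for ph in(-112,-82,-52):
        p=[*(C+.1*np.array([np.cos(np.radians(ph)),np.sin(np.radians(ph))])),.058]
        q=ctrl.inverse_kinematics(p,list(down(np.radians(ph+90+k)))); print(k,ph,None if q is None else np.round(q,2))
E
```

```text
hub w1 [ 0.48183587 -0.20942573  0.045     ]
handle 0.76 [ 0.479 -0.212  0.042]
pivot 0.78 [ 0.493 -0.189  0.017]
latch 0.67 [ 0.475 -0.217  0.041]
90 -112 [ 0.11  0.72  0.53  1.98 -0.62  0.61  0.68]
90 -82 [ 0.16  0.74  0.42  1.86 -0.48  0.65  1.02]
90 -52 [ 0.17  0.76  0.32  1.77 -0.36  0.68  1.36]
-90 -112 [-0.23  1.11  1.2   2.   -1.25  1.07 -1.92]
-90 -82 [-0.17  1.01  1.03  1.87 -1.09  0.96 -1.61]
-90 -52 [-0.19  1.01  0.97  1.78 -1.02  0.95 -1.24]
```

View pics/w2.png

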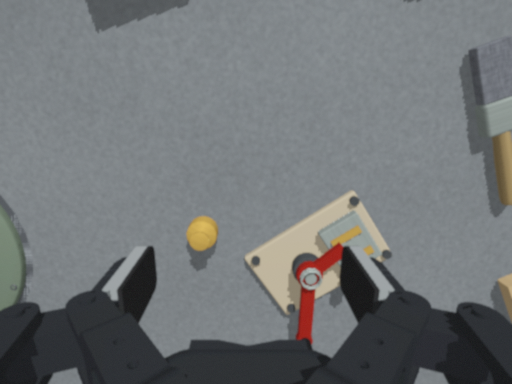

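Wrist view: the hub is at (311,279) and the red arm runs to (304,338), with the handle hidden behind the gripper. The path down to it is clear.

```bash
python3 - <<'E'
from h import *
cal=dict(np.load('w2.npz')); a=ray(cal,311,279,.045)[:2]; b=ray(cal,304,338,.042)[:2]
C=(a+np.array([.4818,-.2094])+np.array([.4805,-.2076]))/3 if 0 else (a+[.4818,-.2094]+np.array([.4805,-.2076]))/3
print(a,b,np.degrees(np.arctan2(*(b-C)[::-1])),C)
H=np.array([.4435,-.2998]); ph=np.degrees(np.arctan2(*(H-C)[::-1])); print(ph,np.linalg.norm(H-C))
R=list(down(np.radians(ph+180)))
ctrl.move_ptp([*H,.2],R); ctrl.move_linear([*H,.062],rate=.12); print(ctrl.read_force()); ctrl.close_gripper()
print(ctrl.read_gripper_width(),ctrl.read_grasp_force(),ctrl.read_force(),ctrl.read_ee_pos(),ctrl.read_t())
np.savez('lat.npz',C=C,ph=ph)
E
```

```text
[ 0.48152936 -0.21100045] [ 0.44389888 -0.29527216] -113.50581706338103 [ 0.48127645 -0.20933348]
-112.6641402992677 0.09803698878891808
[ 0.27785033 -0.84772539 -0.22094161]
0.014474514382305426 58.27760875225067 [-1.96802333  1.01714758  5.10065536] [ 0.44338852 -0.29976407  0.0621573 ] 27.0333
```

```bash
cat > arc.py <<'E'
from h import *
L=np.load('lat.npz');C=L['C'];ph0=float(L['ph'])
def step(deg,rate=.06):
    f=np.radians(ph0+deg); u=np.array([np.cos(f),np.sin(f)])
    ctrl.move_linear([*(C+.099*u),.062],list(down(f+np.pi)),rate)
    F=np.array(ctrl.read_force()); P=np.array(ctrl.read_ee_pos())[:2]-C
    ft=F[:2]@[-u[1],u[0]]; fr=F[:2]@u
    print(deg,'ft %.1f fr %.1f fz %.1f'%(ft,fr,F[2]),'ang %.2f r %.4f'%(np.degrees(np.arctan2(P[1],P[0]))-ph0,np.hypot(*P)),'w %.4f'%ctrl.read_gripper_width(),'t %.1f'%ctrl.read_t(),flush=True)
    return ft
E
python3 - <<'E'
from arc import *
for d in (5,10,20,30,40,50,56):
    ft=step(d)
    if ft<-20: break
E
```

```text
5 ft -3.7 fr -6.1 fz 9.2 ang 5.03 r 0.0980 w 0.0146 t 27.3
10 ft -2.8 fr -7.6 fz 9.4 ang 10.02 r 0.0980 w 0.0141 t 27.6
20 ft -3.3 fr -6.8 fz 10.3 ang 19.91 r 0.0980 w 0.0143 t 28.1
30 ft -4.0 fr -8.7 fz 11.5 ang 29.87 r 0.0979 w 0.0144 t 28.5
40 ft -4.4 fr -8.6 fz 12.6 ang 39.78 r 0.0979 w 0.0143 t 28.9
50 ft -5.2 fr -9.9 fz 12.6 ang 49.67 r 0.0979 w 0.0145 t 29.4
56 ft -6.4 fr -10.0 fz 12.8 ang 55.62 r 0.0979 w 0.0146 t 29.7
```

```bash
python3 - <<'E'
from arc import *
for d in np.arange(58,68,.75):
    if step(d,.03)<-24: break
ctrl.hold(.5); print(ctrl.read_force(),ctrl.read_gripper_width())
snap('wrist','w3'); a,_=snap('scene');b,_=snap('side')
cv2.imwrite('pics/end.png',np.vstack([cv2.resize(a[180:290,60:260],(545,300)),cv2.resize(b[110:220,220:420],(545,300))])[:,:,::-1])
E
```

```text
58.0 ft -5.6 fr -9.3 fz 12.7 ang 57.54 r 0.0979 w 0.0145 t 30.0
58.75 ft -5.3 fr -9.0 fz 13.2 ang 58.21 r 0.0979 w 0.0143 t 30.2
59.5 ft -5.2 fr -9.2 fz 12.9 ang 58.96 r 0.0979 w 0.0145 t 30.5
60.25 ft -5.1 fr -10.2 fz 13.7 ang 59.71 r 0.0979 w 0.0145 t 30.7
61.0 ft -7.7 fr -10.5 fz 13.1 ang 60.11 r 0.0979 w 0.0142 t 31.0
61.75 ft -13.3 fr -10.6 fz 15.4 ang 60.26 r 0.0979 w 0.0147 t 31.2
62.5 ft -17.1 fr -11.9 fz 17.7 ang 60.44 r 0.0979 w 0.0148 t 31.5
63.25 ft -22.9 fr -13.6 fz 19.1 ang 60.60 r 0.0978 w 0.0144 t 31.7
64.0 ft -28.6 fr -15.3 fz 22.7 ang 60.58 r 0.0975 w 0.0145 t 32.0
[-32.52214487  -7.16097092  21.91799144] 0.014149742298199128
```

View pics/end.png

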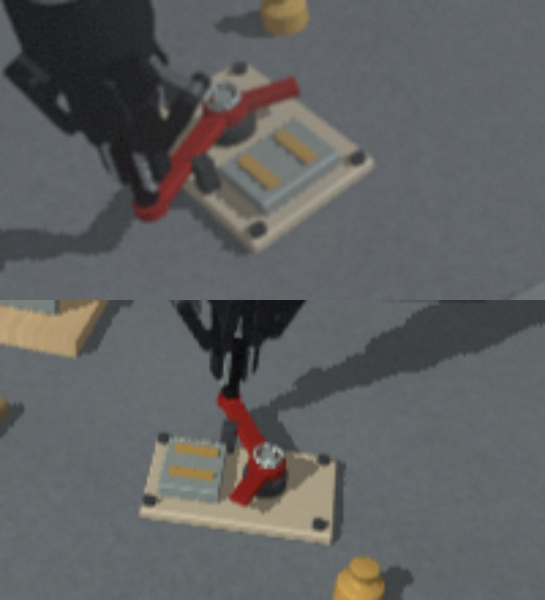

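The arm is against its stop: it sits by the stop post in both views, and the force climbs steeply from 60.2°. I'll ease the push slightly and hand in while holding.

```bash
python3 - <<'E'
from arc import *
step(63.2,.03); ctrl.hold(.3); print(ctrl.read_force(),ctrl.read_gripper_width()); print(ctrl.job_done())
E
```

```text
63.2 ft -23.6 fr -14.9 fz 20.4 ang 60.44 r 0.0975 w 0.0142 t 32.9
[-27.81048935  -4.84910566  21.48597716] 0.014493899353219483
the job is handed in; nothing more can be done
None
```

I handed the job in at about 33 s: the dumbbell lies flat in the blue tray, both pucks are in the orange tray, and the arm is holding the latch against its stop; I never went near the jar, the brush or the weight.

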